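# Dock the power-supply module for a bench test

## Task

The open power-supply module has to go on test: draw the dock's bolt back, push the module along the bench into the dock, its side flanges under the two rails, until it is fully home against the end stop, then slide the bolt fully shut behind it. The module must stay on the bench all the way (slide it, never lift it), and the other loose things on the bench must be left where they are.

Things in the scene. Friction and masses are not known exactly. Their poses are not given: they have to be found in the camera images.
- module: Loose open power supply, about 0.5 kg: aluminium tray with green board, transformer, finned heat sink. Base plate 90 (x) x 100 (y) x 4 mm thick; on it a box of flat walls 90 x 80 mm, leaving a 10 mm flange along each y side. Side and front walls end at z = 30 mm. Origin: centre of underside; +x: contact end, enters the dock first. Starts 40-100 mm to the +y side of the dock's lane, yawed up to 0.4 rad to it.
- module_rear (a point): Centre of the outer face of the module's rear wall, the one to push on (80 mm wide, vent slots, from the bench to z = 36 mm): 45 mm behind the module's origin, 20 mm above the bench. Axes as the module's. The side walls' outer faces are at y = +-40 mm of the module, 90 mm long, and can be pushed above the 4 mm flanges.
- dock: Fixed test dock: U-shaped metal frame without floor. Origin on the bench where the module's origin is when home; x: push direction, y left, z up. Rails at x = -50..68 mm, inner faces y = +-52 (2 mm clearance each side), 11 mm high; lips overhang in to y = +-44 at z = 7-11 mm, so the module's flanges must slide in beneath them. End stop: rubber bumpers at x = 45, block behind 34 mm high, terminals to 57.
- dock_mouth (a point): Centre of the dock's mouth on the bench, 79 mm before the home point (dock x = -79 mm); axes as the dock's. From here flared lead-ins, 11 mm high, narrow from about y = +-67 mm to the rails at dock x = -50 mm. The bolt housing stands left of the left rail: dock x = -66..-42, y = 57..127 mm, 30 mm high.
- bolt (a joint): Slide bolt's travel, m: 0 = shut (12 mm steel rod across the mouth, tip at dock y = 20 mm), 0.035 = fully drawn to the left (dock +y), tip at y = 55 mm, clear of the module. Rod axis at dock x = -54, z = 20.5 mm: shut, it stands 3 mm behind a docked module's rear wall. Starts at 0 to 0.012; stays where it is left; moves at about 1.5 N.
- bolt_knob (a point): Middle of the bolt's upright round black knob, 51 mm above the bench: 12 mm diameter, from 37 to 64 mm height, on a thin stem over the bolt housing (top at 30 mm). Pinch from above or push from the side. Moves with the bolt along dock y, from y = 72 mm (shut) to 107 mm (drawn), at dock x = -54 mm.
- sample_vial: Bystander: standing capped vial 27 x 27 x 66 mm, origin at the centre of its underside.
- solder_spool: Bystander: spool standing on its flange, 55 x 55 x 33 mm, origin at the centre of its underside.
- tape_black: Bystander: roll of tape lying flat, 60 x 60 x 18 mm, origin at the centre of its underside.
- ratchet: Bystander: ratchet handle lying flat, 29 x 144 x 28 mm (long along its y), origin at the centre of its underside.
- tweezers: Bystander: tweezers 11 x 117 x 10 mm (long along y), origin at the centre of the underside.
- test_lead_clip: Bystander: crocodile clip 10 x 52 x 9 mm (long along y), origin at the centre of its underside.

How it is judged:
By the outcome, as a careful person would: the job done as asked, in the order asked, and still so for the second after the job is handed in, with the robot touching nothing.
It also fails if it takes over 69 s, if anything falls off the work surface, if the arm or the gripper's body presses on something with over 40 N, if the wrist force passes 120 N, or if a joint passes its speed limit or range.

## Robot

A 6-joint arm with a two-finger parallel gripper is mounted at the origin on a cart in front of the work surface, level with it; the furniture and walls round the work are solid. World frame = base frame: x ahead of the robot, y to its left, z up, the work surface at z = 0. Lengths are in m, angles in rad, forces in N, time in s.
With the tool pointing down it reaches from about 0.2 to 0.875 m from the base axis. Payload 3.4 kg.
Tool frame: the origin (TCP) lies at the very end of the fingers, on their centre line; the grasp point (between the pads) lies 19 mm behind it; x points along the fingers, y is the direction in which the jaws open and shut, and the axes are right-handed (so a half turn about x gives the same grasp; the last joint's range is limited). The gripper opens to 94 mm and grips with 3 to 60 N. Pads are 16 mm wide; open, the fingers measure 119 mm over their backs; the gripper's body (75 mm by 177 mm) begins 78 mm behind the grasp point.
Start: joints at [-1.345, 0.276, 1.505, -0, 1.361, -0.121], TCP at [0.195, -0.541, 0.205] pointing down, gripper open.
Joint ranges: [-2.89, 2.89], [-0.75, 2.08], [0.22, 2.7], [-1.18, 4.32], [0.11, 2.71], [-2.7, 2.7]. Speed limits (rad/s): [2.57, 2.57, 3.14, 3.14, 3.14, 3.14].

## Interface

Orientations are given as a unit quaternion [w, x, y, z].
In Python, from station import env, optics gives the robot as it stands.
- The arm moves only by the shell command python3 -m inch 'ROWS' [FORCE]. ROWS is JSON, a list of rows, each a list of 7 numbers: the shift along the tool's x, y, z in units of 0.03 m (1.0 is 0.03 m), then the turn, a rotation vector about the tool's x, y, z in units of 0.12 rad (1.0 is 0.12 rad), then the gripper command: -1 is fully open, 1 is shut, values between are in proportion. A call has 1 to 5 rows; each row shifts and turns the commanded pose from where the row before left it, along the tool's axes as they then stand; what a row does not reach is not made up. A row lasts 1/10 s, in which the tool goes at most 50 mm and 8.59 degrees, less where a joint would pass 70% of its speed; a pose out of reach is approached as far as the arm can. A call with a number of a shift or a turn outside -1 to 1 is refused whole. A call with a gripper value outside its range is refused whole. The fingers move at their own pace and stop on an object; FORCE is the grip in N (left out, the last holds). Time passes only in rows, so rows that do not move let the fingers close. It gives the time, the measured TCP pose, the force and the opening at its end, in the units of the state.
- env.state(): the state, without advancing time (a new reading comes with each control period).
- optics.read_camera(name): name is "scene" or "top" or "wrist"; returns the picture (420x560x3 uint8, red, green, blue); there is no depth.
- optics.camera_model(name): a dict with "K" (3x3 intrinsics, pixels), "world_to_cam" (4x4, takes a point from world to camera coordinates). Camera axes: x right, y down, z forward; pixel columns grow to the right and rows downward; lengths in m; the calibration is good to about 2 mm. A picture is of the moment at which its call begins: read the wrist's pose just before it. camera_model takes no time and is no camera call; for the wrist camera it gives the pose at the moment of the call.
- env.job_done(): hands the job in, once; it reports no verdict.
The state is a dict: "clock": time; "qpos": joint angles; "joint_velocities": joint speeds; "joint_efforts": joint torques, N m; "tcp_pos": TCP position; "orientation": TCP orientation; "ft_force": force on the tool from outside, world axes, zero at the start; "wrist_torque": the same for the moment, N m; "width": finger opening in m.
Only numpy, scipy, OpenCV 4.12 (cv2) and the standard library are available. Lean on these libraries where they do the work, as an engineer would, in place of code of your own. Each camera call takes 0.05 s, during which the arm holds its last target.

## Working session

There is one attempt and no reset: what is moved stays moved. The work goes in short steps, Python scripts to look and compute and a shell command to move; the robot and the scene stay as the last step left them, time stands still between calls to the robot, and variables do not carry over. Pictures are saved under pics/ and viewed, and the job is handed in when it is done.

```bash
ls; mkdir -p pics
python3 - <<'E'
from station import env, optics
import cv2
print(env.state())
for n in ("scene","top","wrist"):
    im=optics.read_camera(n); cv2.imwrite(f"pics/{n}0.png",im[:,:,::-1]); m=optics.camera_model(n); print(n,m)
E
```

```text
pics
{'clock': 0.0, 'qpos': array([-1.34500666e+00,  2.76623502e-01,  1.50611577e+00,  2.55663608e-06,
        1.36069311e+00, -1.20992921e-01]), 'joint_velocities': array([ 0.00055104,  0.00142607,  0.00173376,  0.00053378, -0.00038286,
       -0.00018542]), 'joint_efforts': array([ 1.03750292e-03, -4.04574966e+01, -2.37228674e+01,  7.02025881e-02,
        3.43965751e-02, -1.41815881e-04]), 'tcp_pos': array([ 0.19530035, -0.54021941,  0.20459541]), 'orientation': array([-0.1213429 , -0.69647052, -0.12264209,  0.69653689]), 'ft_force': array([ 0.242841  , -0.92187832, -0.34498076]), 'wrist_torque': array([ 0.0028961 ,  0.01763312, -0.02088261]), 'width': 0.09395320529278117}
scene {'K': array([[475.74524752,   0.        , 278.58240411],
       [  0.        , 475.74524752, 211.09051021],
       [  0.        ,   0.        ,   1.        ]]), 'world_to_cam': array([[-0.75338471, -0.657237  ,  0.02123708,  0.45069821],
       [-0.41397066,  0.4489429 , -0.79188292,  0.21363399],
       [ 0.51092052, -0.60538401, -0.61030355,  0.95552488],
       [ 0.        ,  0.        ,  0.        ,  1.
[... 168 characters left out ...]
     ]]), 'world_to_cam': array([[-0.0272731 , -0.99905409,  0.03386891,  0.08674149],
       [-0.99677328,  0.02462082, -0.07639929,  0.51901572],
       [ 0.07549314, -0.03584327, -0.9965019 ,  0.94307424],
       [ 0.        ,  0.        ,  0.        ,  1.        ]])}
wrist {'K': array([[364.15512626,   0.        , 274.21412626],
       [  0.        , 364.15512626, 209.78152146],
       [  0.        ,   0.        ,   1.        ]]), 'world_to_cam': array([[ 0.3408047 , -0.94013284, -0.00154612, -0.57273982],
       [-0.90000395, -0.32673217,  0.28851167, -0.03154414],
       [-0.27174447, -0.09693462, -0.95747513,  0.39270911],
       [ 0.        ,  0.        ,  0.        ,  1.        ]])}
```

View pics/scene0.png

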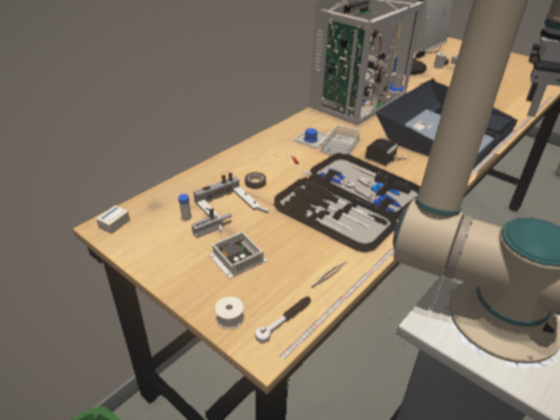

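View pics/top0.png

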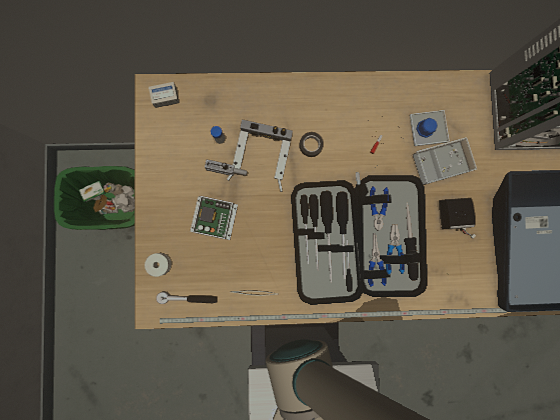

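View pics/wrist0.png

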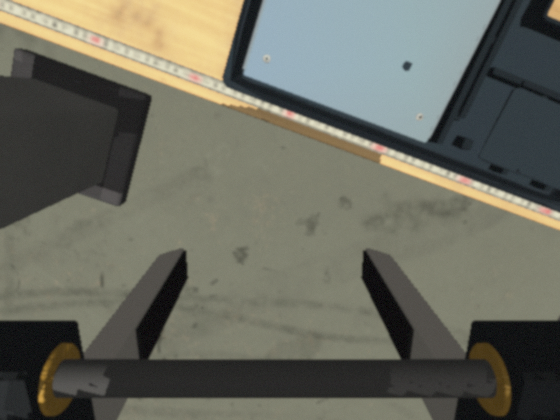

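Run:
```python
import cv2
a=cv2.imread('pics/top0.png')[100:260,170:340]; cv2.imwrite('pics/topc.png',cv2.resize(a,None,fx=4.5,fy=3.7*0+3.7,interpolation=cv2.INTER_CUBIC))
a=cv2.imread('pics/scene0.png')[155:285,160:300]; cv2.imwrite('pics/scenec.png',cv2.resize(a,None,fx=4.5,fy=4.5,interpolation=cv2.INTER_CUBIC))
```

```text
(no output)
```

View pics/topc.png

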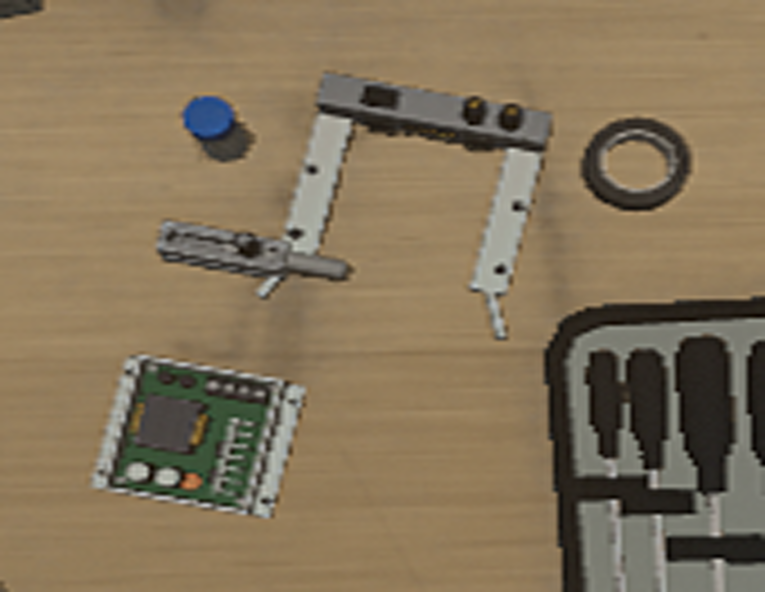

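View pics/scenec.png

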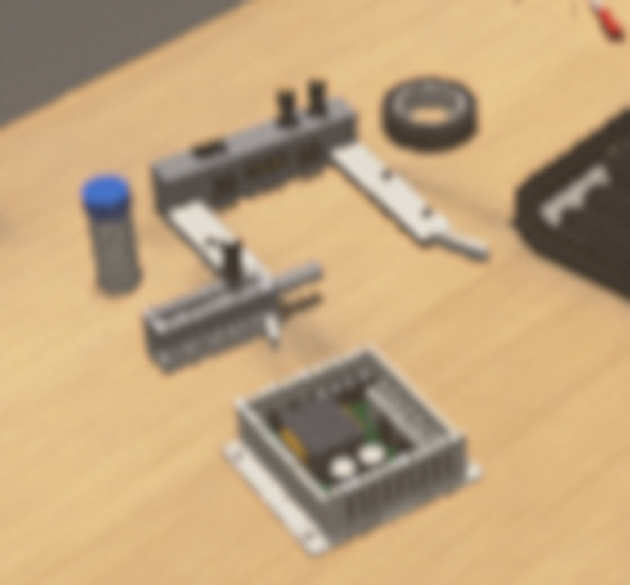

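```bash
cat > h.py <<'E'
import numpy as np
from station import env, optics
def ray(m,uv,z):
    K=np.array(m['K']);W=np.array(m['world_to_cam']);R=W[:3,:3];c=-R.T@W[:3,3]
    d=R.T@np.linalg.inv(K)@np.array([uv[0],uv[1],1.]);return c+d*(z-c[2])/d[2]
def tri(obs):
    A=0;b=0
    for m,uv in obs:
        W=np.array(m['world_to_cam']);R=W[:3,:3];c=-R.T@W[:3,3]
        d=R.T@np.linalg.inv(m['K'])@np.array([uv[0],uv[1],1.]);d/=np.linalg.norm(d)
        P=np.eye(3)-np.outer(d,d);A=A+P;b=b+P@c
    return np.linalg.solve(A,b)
def proj(m,p):
    q=m['world_to_cam']@np.append(p,1);u=m['K']@q[:3];return u[:2]/u[2]
def axes():
    from scipy.spatial.transform import Rotation as R
    s=env.state();w,x,y,z=s['orientation'];return s['tcp_pos'],R.from_quat([x,y,z,w])
E
python3 - <<'E'
from h import *
T=optics.camera_model('top');S=optics.camera_model('scene')
t=lambda x,y:(170+x/4.5,100+y/3.7)
sc=lambda x,y:(160+x/4.5,155+y/4.5)
np.set_printoptions(precision=4,suppress=True)
for n,p,z in [('blkFL',(317,105),.034),('blkFR',(547,150),.034),('LlipF',(352,120),.011),('LlipR',(318,250),.011),('RlipF',(507,150),.011),('RlipR',(472,288),.011),
 ('mRL',(93,487),.004),('mRR',(268,517),.004),('mFR',(305,385),.004),('mFL',(131,355),.004),('knob',(247,240),.064),('tip',(349,270),.0205),('vial',(209,117),.066),('tape',(637,165),.018)]:
    print(n,ray(T,t(*p),z))
print('knobtop tri',tri([(T,t(247,240)),(S,sc(232,243))]))
print('module wall rear-left top', ray(S,sc(330,500),.036), 'rr',ray(S,sc(465,440),.036))
E
```

```text
blkFL [0.7306 0.1626 0.034 ]
blkFR [0.6982 0.0387 0.034 ]
LlipF [0.7268 0.1448 0.011 ]
LlipR [0.6384 0.1654 0.011 ]
RlipF [0.7047 0.0593 0.011 ]
RlipR [0.6109 0.0812 0.011 ]
mRL [0.4831 0.2914 0.004 ]
mRR [0.4607 0.1966 0.004 ]
mFR [0.5484 0.1748 0.004 ]
mFL [0.5708 0.2697 0.004 ]
knob [0.6351 0.1989 0.064 ]
tip [0.6228 0.1482 0.0205]
vial [0.7142 0.2172 0.066 ]
tape [ 0.6912 -0.012   0.018 ]
knobtop tri [0.6365 0.1995 0.0564]
module wall rear-left top [0.4767 0.2858 0.036 ] rr [0.4579 0.2126 0.036 ]
```

```bash
cat >> h.py <<'E'
np.set_printoptions(precision=4,suppress=True)
from scipy.spatial.transform import Rotation as Rn
YAW=-0.24; O=np.array([.670,.112,0])
def d2w(x,y,z=0):
    c,s=np.cos(YAW),np.sin(YAW);return O+np.array([c*x-s*y,s*x+c*y,z])
def w2d(p):
    c,s=np.cos(YAW),np.sin(YAW);d=np.array(p)-O;return np.array([c*d[0]+s*d[1],-s*d[0]+c*d[1],d[2]])
def go(p,yaw,sgn=1):
    """units needed to go to p, jaws along y of frame with given yaw, tool down"""
    t,R=axes();y=sgn*np.array([-np.sin(yaw),np.cos(yaw),0]);x=np.array([0,0,-1.]);z=np.cross(x,y)
    G=Rn.from_matrix(np.c_[x,y,z])
    rv=(R.inv()*G).as_rotvec()/.12
    A=R.as_matrix()
    print('tcp',t,'dock',w2d(t),'jaw',A[:,1],'z',A[:,2],'x',A[:,0])
    print('shift units in current axes',R.inv().apply(p-t)/.03,'| in goal axes',G.inv().apply(p-t)/.03,'| turn units',rv)
E
python3 - <<'E'
from h import *
for s in (1,-1): go(d2w(-.054,.076,.2),YAW,s)
E
```

```text
tcp [ 0.1953 -0.5404  0.2048] dock [-0.306  -0.7465  0.2048] jaw [ 0.3399 -0.9405 -0.0013] z [-0.9405 -0.3399 -0.0002] x [-0.0003  0.0013 -1.    ]
shift units in current axes [  0.1889 -18.1792 -22.1742] | in goal axes [ 0.1604 27.416   8.3993] | turn units [-21.2901  -0.0149   0.0024]
tcp [ 0.1953 -0.5404  0.2048] dock [-0.306  -0.7465  0.2048] jaw [ 0.3399 -0.9405 -0.0013] z [-0.9405 -0.3399 -0.0002] x [-0.0003  0.0013 -1.    ]
shift units in current axes [  0.1889 -18.1792 -22.1742] | in goal axes [  0.1604 -27.416   -8.3993] | turn units [4.8899 0.0018 0.0114]
```

```bash
python3 -m inch '[[-1,0,0,0.98,0,0,-1],[-1,0,0,0.98,0,0,-1],[0,-0.5,-0.5,0.98,0,0,-1],[0,-1,0,0.98,0,0,-1],[0,-1,0,0.97,0,0,-1]]'
python3 - <<'E'
from h import *
go(d2w(-.054,.076,.2),YAW,-1)
E
```

```text
clock: 0.65
tcp_pos: [0.2125, -0.4636, 0.2651]
orientation: [0.087, -0.702, 0.086, 0.702]
ft_force: [-0.9, 0.1, 0.1]
width: 0.0941
tcp [ 0.2125 -0.4636  0.2651] dock [-0.3076 -0.6679  0.2651] jaw [-0.2428 -0.9701 -0.0006] z [-0.9701  0.2428  0.0005] x [-0.0003  0.0007 -1.    ]
shift units in current axes [  2.1807 -24.8389  -8.3234] | in goal axes [  2.1688 -24.7963  -8.4524] | turn units [-0.0437  0.0038  0.0053]
```

```bash
for i in 1 2 3 4; do python3 -m inch '[[0,-1,-0.2,0,0,0,-1],[0,-1,-0.2,0,0,0,-1],[0,-1,-0.2,0,0,0,-1],[0,-1,-0.2,0,0,0,-1],[0,-1,-0.2,0,0,0,-1]]' | head -2; done; python3 -m inch '[[0,0,0,0,0,0,-1],[0,0,0,0,0,0,-1]]'
python3 - <<'E'
from h import *
import cv2
go(d2w(-.054,.076,.2),YAW,-1)
m=optics.camera_model('wrist'); im=optics.read_camera('wrist'); cv2.imwrite('pics/w1.png',im[:,:,::-1]); np.save('w1.npy',np.vstack([m['world_to_cam'],np.c_[m['K'],[0,0,0]]]))
E
```

```text
clock: 1.15
tcp_pos: [0.2776, -0.3245, 0.2653]
clock: 1.65
tcp_pos: [0.3423, -0.186, 0.2653]
clock: 2.15
tcp_pos: [0.4071, -0.0474, 0.2653]
clock: 2.65
tcp_pos: [0.4719, 0.0911, 0.2652]
clock: 2.85
tcp_pos: [0.4713, 0.0899, 0.265]
orientation: [0.084, -0.702, 0.084, 0.703]
ft_force: [0.3, -0.4, -1.0]
width: 0.0941
tcp [0.4713 0.0899 0.265 ] dock [-0.1877 -0.0687  0.265 ] jaw [-0.2363 -0.9717  0.0012] z [-0.9717  0.2363  0.0012] x [-0.0015 -0.0009 -1.    ]
shift units in current axes [ 2.1541 -4.8189 -4.4674] | in goal axes [ 2.1652 -4.823  -4.4576] | turn units [ 0.0124  0.01   -0.0099]
```

View pics/w1.png

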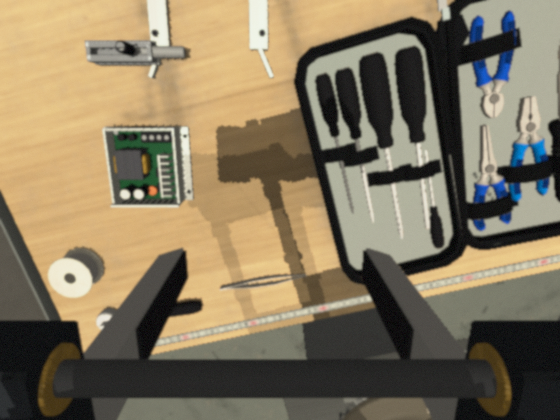

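```bash
python3 -m inch '[[0,-1,-0.3,0,0,0,-0.5],[0,-1,-0.3,0,0,0,-0.5],[0,-1,-0.3,0,0,0,-0.5],[0,0,0,0,0,0,-0.5],[0,0,0,0,0,0,-0.5]]'
python3 - <<'E'
from h import *
import cv2
go(d2w(-.054,.076,.2),YAW,-1)
m=optics.camera_model('wrist'); im=optics.read_camera('wrist'); cv2.imwrite('pics/w2.png',im[:,:,::-1]); np.save('w2.npy',m['world_to_cam'])
cv2.imwrite('pics/w2c.png',cv2.resize(im[0:240,90:410,::-1],None,fx=2.5,fy=2.5,interpolation=cv2.INTER_CUBIC))
E
```

```text
clock: 3.4
tcp_pos: [0.5189, 0.1697, 0.2651]
orientation: [0.084, -0.702, 0.085, 0.702]
ft_force: [0.3, 0.0, -0.0]
width: 0.0704
tcp [0.5189 0.1697 0.2651] dock [-0.1605  0.0202  0.2651] jaw [-0.2381 -0.9712  0.0015] z [-0.9712  0.2381  0.0008] x [-0.0012 -0.0012 -1.    ]
shift units in current axes [ 2.1658 -1.8658 -3.5504] | in goal axes [ 2.1715 -1.8611 -3.5494] | turn units [-0.0035  0.0071 -0.0123]
```

View pics/w2c.png

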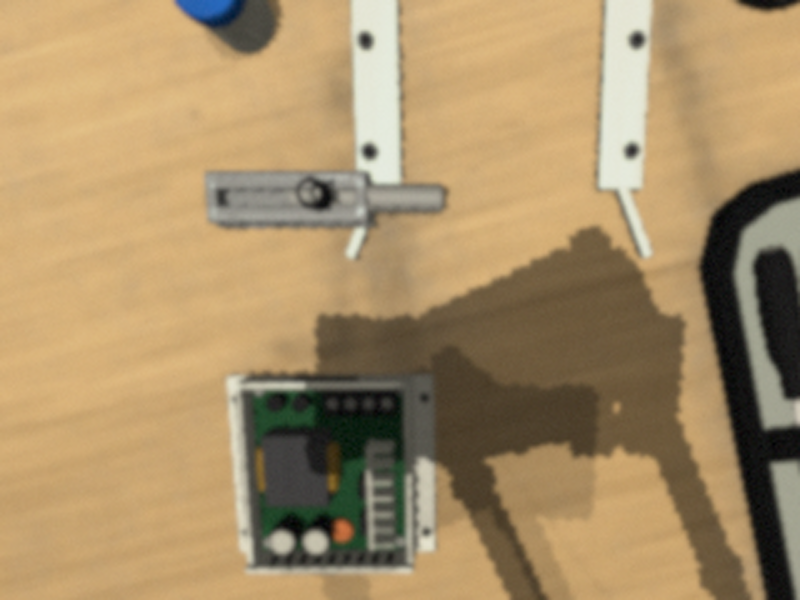

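Run:
```python
from h import *
M={'K':optics.camera_model('wrist')['K'],'world_to_cam':np.load('w2.npy')}
T=optics.camera_model('top')
f=lambda x,y:(90+x/2.5,y/2.5)
P={}
for n,p,z in [('LiF',(401,2),.011),('LiR',(402,182),.011),('RiF',(607,2),.011),('RiR',(599,187),.011),('RoF',(651,2),.011),('RoR',(643,188),.011),('mFL',(228,377),.004),('mFR',(434,376),.004),('mRR',(434,551),.004),('mRL',(241,551),.004),('tip',(446,197),.0205),('knob',(316,190),.064)]:
    P[n]=ray(M,f(*p),z); print(n,P[n],w2d(P[n]))
a=lambda p,q:np.arctan2(*(P[q]-P[p])[[1,0]])
print('yaws',a('LiR','LiF'),a('RiR','RiF'),a('RoR','RoF'),'mod',a('mRL','mFL'),a('mRR','mFR'))
d=P['mFL']-P['mFR'];print('mod front',np.arctan2(-d[0],d[1]));d=P['mRL']-P['mRR'];print(np.arctan2(-d[0],d[1]),np.linalg.norm(d))
d=P['tip']-P['knob']
t=lambda x,y:(170+x/4.5,100+y/3.7)
print('knob tri',tri([(T,t(247,240)),(M,f(316,190))]), 'tip tri',tri([(T,t(349,270)),(M,f(446,197))]))
print('mFR tri',tri([(T,t(305,385)),(M,f(434,376))]),'RiR',tri([(T,t(472,288)),(M,f(599,187))]))
```

```text
LiF [0.7031 0.1511 0.011 ] [0.0228 0.0459 0.011 ]
LiR [0.6338 0.169  0.011 ] [-0.0488  0.0467  0.011 ]
RiF [0.6824 0.0663 0.011 ] [ 0.0229 -0.0415  0.011 ]
RiR [0.6108 0.0839 0.011 ] [-0.0508 -0.0414  0.011 ]
RoF [0.678  0.0481 0.011 ] [ 0.0229 -0.0601  0.011 ]
RoR [0.6057 0.0648 0.011 ] [-0.0512 -0.0611  0.011 ]
mFL [0.569  0.2732 0.004 ] [-0.1364  0.1325  0.004 ]
mFR [0.5459 0.1767 0.004 ] [-0.1359  0.0333  0.004 ]
mRR [0.4597 0.1985 0.004 ] [-0.2248  0.034   0.004 ]
mRL [0.4831 0.294  0.004 ] [-0.2248  0.1324  0.004 ]
tip [0.6225 0.1514 0.0205] [-0.0555  0.027   0.0205]
knob [0.6348 0.2004 0.064 ] [-0.0552  0.0774  0.064 ]
yaws -0.25216433516740144 -0.24147811982699408 -0.22722196097285685 mod -0.23840213062853693 -0.24791280876525257
mod front -0.23485892486074972
-0.2400209559204914 0.09837777677745621
knob tri [0.634  0.1989 0.0704] tip tri [0.6232 0.1499 0.0154]
mFR tri [0.5473 0.175  0.0148] RiR [0.6117 0.0817 0.0018]
```

```bash
sed -i 's/O=np.array(.*$/O=np.array([.6703,.1132,0])/' h.py; python3 -m inch '[[0,-1,-1,0,0,0,-0.3],[0,-0.87,-1,0,0,0,-0.3],[0.5,0,-1,0,0,0,-0.3],[1,0,-0.55,0,0,0,-0.3],[1,0,0,0,0,0,-0.3]]'; python3 -m inch '[[1,0,0,0,0,0,-0.3],[0,0,0,0,0,0,-0.3],[0,0,0,0,0,0,-0.3]]'
python3 - <<'E'
from h import *
import cv2
go(d2w(-.0545,.076,.042),YAW,-1)
m=optics.camera_model('wrist'); im=optics.read_camera('wrist'); cv2.imwrite('pics/w3.png',im[:,:,::-1]); np.save('w3.npy',m['world_to_cam'])
E
```

```text
clock: 3.95
tcp_pos: [0.6384, 0.1975, 0.1897]
orientation: [-0.085, 0.703, -0.086, -0.701]
ft_force: [0.0, 0.0, -0.2]
width: 0.0609
clock: 4.25
tcp_pos: [0.6359, 0.1987, 0.161]
orientation: [0.085, -0.702, 0.085, 0.702]
ft_force: [0.6, 0.4, -0.4]
width: 0.0612
tcp [0.6359 0.1987 0.161 ] dock [-0.0537  0.0749  0.161 ] jaw [-0.239  -0.971   0.0006] z [-0.971   0.239   0.0003] x [-0.0004 -0.0006 -1.    ]
shift units in current axes [ 3.9674 -0.0397  0.0243] | in goal axes [ 3.9674 -0.0372  0.0253] | turn units [-0.0107  0.0022 -0.0053]
```

View pics/w3.png

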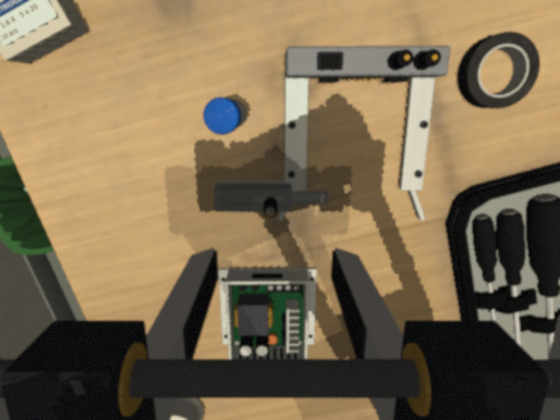

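```bash
python3 -m inch '[[1,0,0,0,0,0,-0.3],[1,0,0,0,0,0,-0.3],[1,0,0,0,0,0,-0.3],[0.9,0,0,0,0,0,-0.3],[0,0,0,0,0,0,1]]' 20;python3 -m inch '[[0,0,0,0,0,0,1],[0,0,0,0,0,0,1],[0,0,0,0,0,0,1],[0,0,0,0,0,0,1],[0,0,0,0,0,0,1]]' 20;python3 - <<'E'
from h import *
go(d2w(-.054,.107,.042),YAW,-1)
E
```

```text
clock: 4.8
tcp_pos: [0.6346, 0.1994, 0.0421]
orientation: [0.084, -0.701, 0.085, 0.703]
ft_force: [-0.8, 0.2, -1.1]
width: 0.0561
clock: 5.3
tcp_pos: [0.6366, 0.2001, 0.0443]
orientation: [-0.085, 0.703, -0.085, -0.702]
ft_force: [-0.5, -0.7, 0.4]
width: 0.0166
tcp [0.6366 0.2001 0.0443] dock [-0.0534  0.0764  0.0443] jaw [-0.2376 -0.9714 -0.0005] z [-0.9714  0.2376 -0.0013] x [ 0.0014  0.0002 -1.    ]
shift units in current axes [ 0.0779 -1.0204  0.0194] | in goal axes [ 0.0774 -1.0204  0.0194] | turn units [ 0.0006 -0.011   0.0043]
```

```bash
python3 -m inch '[[0,0,0,0,0,0,1],[0,0,0,0,0,0,1],[0,-0.3,0,0,0,0,1],[0,-0.3,0,0,0,0,1],[0,-0.35,0,0,0,0,1]]' ;python3 -m inch '[[0,-0.1,0,0,0,0,1],[0,0,0,0,0,0,1]]'
python3 - <<'E'
from h import *
go(d2w(-.054,.107,.042),YAW,-1)
E
```

```text
clock: 5.8
tcp_pos: [0.6434, 0.2283, 0.044]
orientation: [-0.085, 0.702, -0.085, -0.702]
ft_force: [-0.6, -1.3, 5.5]
width: 0.0109
clock: 6.0
tcp_pos: [0.6441, 0.2313, 0.044]
orientation: [-0.084, 0.702, -0.084, -0.702]
ft_force: [-1.0, -1.3, 5.1]
width: 0.011
tcp [0.6441 0.2313 0.044 ] dock [-0.0535  0.1085  0.044 ] jaw [-0.2364 -0.9717  0.0007] z [-0.9717  0.2364 -0.0011] x [ 0.0009 -0.001  -1.    ]
shift units in current axes [0.0663 0.0507 0.0175] | in goal axes [0.0662 0.0508 0.0173] | turn units [ 0.0111 -0.0089 -0.0062]
```

Push a little further to feel the end of travel.

```bash
python3 -m inch '[[0,-0.06,0,0,0,0,1],[0,0,0,0,0,0,1]]';python3 -m inch '[[0,-0.06,0,0,0,0,1],[0,0,0,0,0,0,1]]';  python3 -m inch '[[0,-0.06,0,0,0,0,1],[0,0,0,0,0,0,1]]'
```

```text
clock: 6.2
tcp_pos: [0.6441, 0.2314, 0.0439]
orientation: [-0.083, 0.702, -0.085, -0.702]
ft_force: [-0.8, -5.6, 6.5]
width: 0.0109
clock: 6.4
tcp_pos: [0.6441, 0.2315, 0.0439]
orientation: [0.082, -0.702, 0.086, 0.702]
ft_force: [-2.0, -8.1, 6.8]
width: 0.0114
clock: 6.6
tcp_pos: [0.6441, 0.2315, 0.0438]
orientation: [0.081, -0.702, 0.087, 0.703]
ft_force: [-2.1, -11.2, 8.9]
width: 0.0112
```

```bash
sed -i 's/O=np.array(.*$/O=np.array([.6706,.1143,0])/' h.py; python3 -m inch '[[0,0.18,0,0,0,0,-0.4],[0,0,0,0,0,0,-0.4],[0,0,0,0,0,0,-0.4],[-1,0,0,0,0,0,-1],[-1,0,0,0,0,0,-1]]'; python3 -m inch '[[-1,0,0,0,0,0,-1],[-0.5,0,1,0,0,0,-1],[0,0.5,1,0,0,0,-1],[0,0.4,1,0,0,0,-1],[0,0,1,0,0,0,-1]]'; python3 -m inch '[[0,0,1,0,0,0,-1],[0,0,0.4,0,0,0,-1],[0,0,0,0,0,0,-1]]'
python3 - <<'E'
from h import *
import cv2
go(d2w(-.215,.0806,.010),YAW,-1)
m=optics.camera_model('wrist'); im=optics.read_camera('wrist'); cv2.imwrite('pics/w4.png',im[:,:,::-1]); np.save('w4.npy',m['world_to_cam'])
E
```

```text
clock: 7.1
tcp_pos: [0.6426, 0.2313, 0.1023]
orientation: [0.084, -0.701, 0.085, 0.703]
ft_force: [0.8, 0.2, -0.1]
width: 0.0476
clock: 7.6
tcp_pos: [0.519, 0.2328, 0.1483]
orientation: [0.085, -0.702, 0.085, 0.702]
ft_force: [0.6, 0.8, -0.3]
width: 0.0876
clock: 7.9
tcp_pos: [0.4788, 0.2437, 0.1486]
orientation: [0.084, -0.702, 0.084, 0.702]
ft_force: [0.6, -0.4, 0.4]
width: 0.0941
tcp [0.4788 0.2437 0.1486] dock [-0.2171  0.0801  0.1486] jaw [-0.2359 -0.9718 -0.0003] z [-0.9718  0.2359  0.    ] x [ 0.      0.0003 -1.    ]
shift units in current axes [ 4.6187 -0.0156 -0.0703] | in goal axes [ 4.6187 -0.0169 -0.0701] | turn units [0.0154 0.0004 0.0021]
```

View pics/w4.png

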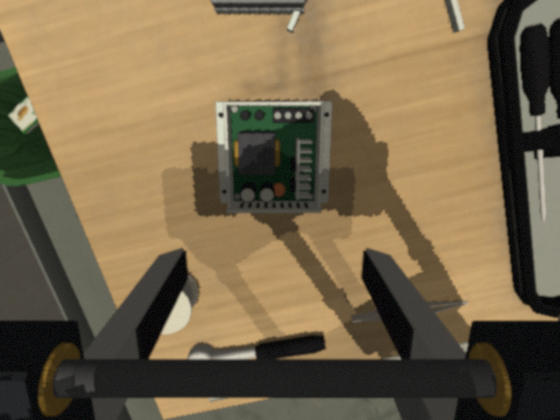

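Run:
```python
from h import *
import cv2
M={'K':optics.camera_model('wrist')['K'],'world_to_cam':np.load('w4.npy')}
im=cv2.imread('pics/w4.png');cv2.imwrite('pics/w4c.png',cv2.resize(im[85:225,190:350],None,fx=4,fy=4,interpolation=cv2.INTER_CUBIC))
for p in [(217,102),(331,102),(327,209),(222,209)]: print(w2d(ray(M,p,.004)))
# where should TCP-aligned fingers project (tip positions at z=.01 dock -.215)
```

```text
[-0.136  0.13   0.004]
[-0.1357  0.0327  0.004 ]
[-0.231   0.0319  0.004 ]
[-0.2312  0.1294  0.004 ]
```

View pics/w4c.png

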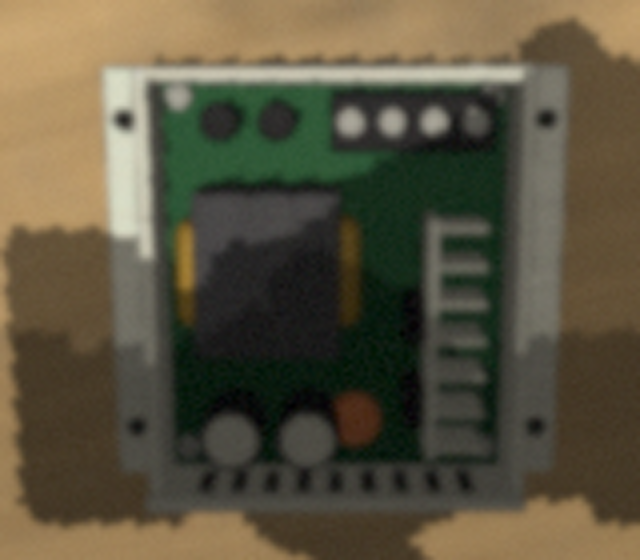

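Run:
```python
from h import *
M={'K':optics.camera_model('wrist')['K'],'world_to_cam':np.load('w4.npy')}
P=[w2d(ray(M,p,.004)) for p in [(216.2,102),(332.2,101.7),(328,202.5),(220.5,202.5)]]
print(np.array(P),np.mean(P,0))
t=np.mean(P,0);go(d2w(t[0]-.03,t[1],.012),YAW,-1)
```

```text
[[-0.136   0.1307  0.004 ]
 [-0.1354  0.0317  0.004 ]
 [-0.2247  0.0312  0.004 ]
 [-0.225   0.1305  0.004 ]] [-0.1803  0.081   0.004 ]
tcp [0.4805 0.2435 0.1487] dock [-0.2154  0.0803  0.1487] jaw [-0.2365 -0.9716 -0.0006] z [-0.9716  0.2365 -0.0015] x [ 0.0016  0.0002 -1.    ]
shift units in current axes [ 4.5557 -0.0208 -0.1648] | in goal axes [ 4.5555 -0.0238 -0.1715] | turn units [ 0.0107 -0.0124  0.005 ]
```

```bash
python3 -m inch '[[1,0,0,0,0,0,-1],[1,0,0,0,0,0,-1],[1,-0.02,-0.07,0,0,0,-1],[0.9,0,0,0,0,0,-1],[0,0,0,0,0,0,-1]]' 12; python3 -m inch '[[0.65,0,0,0,0,0,-1],[0,0,0,0,0,0,-1]]'
python3 - <<'E'
from h import *
import cv2
go(d2w(-.213,.081,.012),YAW,-1)
im=optics.read_camera('wrist'); cv2.imwrite('pics/w5.png',im[:,:,::-1])
E
```

```text
clock: 8.45
tcp_pos: [0.4811, 0.2418, 0.0278]
orientation: [0.084, -0.7, 0.086, 0.704]
ft_force: [-0.7, -0.3, -0.1]
width: 0.0939
clock: 8.65
tcp_pos: [0.4825, 0.2426, 0.0111]
orientation: [0.084, -0.701, 0.085, 0.703]
ft_force: [-0.6, -0.0, -0.5]
width: 0.0941
tcp [0.4825 0.2426 0.0111] dock [-0.2132  0.0799  0.0111] jaw [-0.2382 -0.9712  0.0013] z [-0.9712  0.2382  0.0015] x [-0.0018 -0.0009 -1.    ]
shift units in current axes [-0.0313 -0.0366 -0.007 ] | in goal axes [-0.0312 -0.0366 -0.0071] | turn units [-0.0044  0.0126 -0.0107]
```

View pics/w5.png

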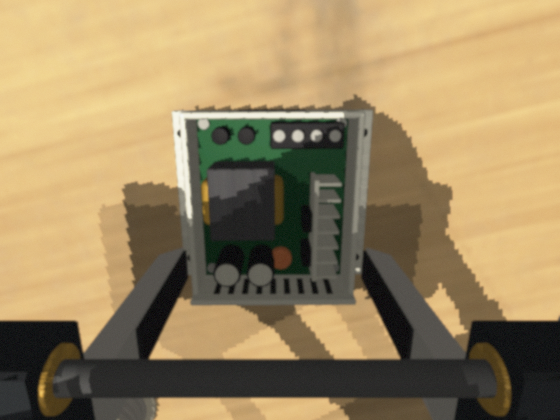

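```bash
python3 -m inch '[[0,0,0,0,0,0,-0.5],[0,0,0,0,0,0,0],[0,0,0,0,0,0,0],[0,0,0,0,0,0,0]]' 12; python3 -m inch '[[0,0.1,0,0,0,0,0],[0,0.3,0,0,0,0,0],[0,0.3,0,0,0,0,0],[0,0.3,0,0,0,0,0],[0,0,0,0,0,0,0]]'
python3 - <<'E'
from h import *
import cv2
go(d2w(-.213,0,.012),YAW,-1)
im=optics.read_camera('wrist'); cv2.imwrite('pics/w6.png',im[:,:,::-1])
E
```

```text
clock: 9.1
tcp_pos: [0.4832, 0.2433, 0.0132]
orientation: [-0.085, 0.703, -0.084, -0.701]
ft_force: [-0.1, 0.6, 5.6]
width: 0.0795
clock: 9.6
tcp_pos: [0.4767, 0.2143, 0.0131]
orientation: [-0.085, 0.703, -0.084, -0.701]
ft_force: [1.4, 1.4, 6.8]
width: 0.0801
tcp [0.4767 0.2143 0.0131] dock [-0.2121  0.051   0.0131] jaw [-0.2379 -0.9713 -0.0026] z [-0.9713  0.2379 -0.0037] x [ 0.0042  0.0016 -1.    ]
shift units in current axes [0.0328 1.7009 0.0282] | in goal axes [0.0373 1.7008 0.0284] | turn units [-0.0016 -0.0307  0.0214]
```

View pics/w6.png

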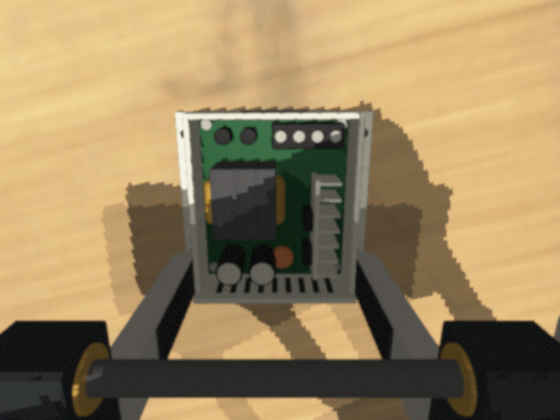

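```bash
python3 -m inch '[[0,0.4,0,0,0,0,0],[0,0.4,0,0,0,0,0],[0,0.4,0,0,0,0,0],[0,0.5,0,0,0,0,0],[0,0,0,0,0,0,0]]'
python3 - <<'E'
from h import *
import cv2
go(d2w(-.213,0,.012),YAW,-1)
m=optics.camera_model('wrist');np.save('w7.npy',m['world_to_cam'])
im=optics.read_camera('wrist'); cv2.imwrite('pics/w7.png',im[:,:,::-1])
im=optics.read_camera('top'); cv2.imwrite('pics/top7.png',cv2.resize(im[100:260,170:340,::-1],None,fx=4.5,fy=3.7,interpolation=cv2.INTER_CUBIC))
E
```

```text
clock: 10.15
tcp_pos: [0.4643, 0.1639, 0.013]
orientation: [-0.085, 0.703, -0.085, -0.701]
ft_force: [1.6, -1.5, 5.6]
width: 0.08
tcp [0.4643 0.1639 0.013 ] dock [-0.2121 -0.0008  0.013 ] jaw [-0.2385 -0.9711 -0.0015] z [-0.9711  0.2385 -0.0035] x [ 0.0038  0.0006 -1.    ]
shift units in current axes [ 0.0344 -0.0271  0.0287] | in goal axes [ 0.0345 -0.0272  0.0285] | turn units [-0.0066 -0.0294  0.0121]
```

View pics/w7.png

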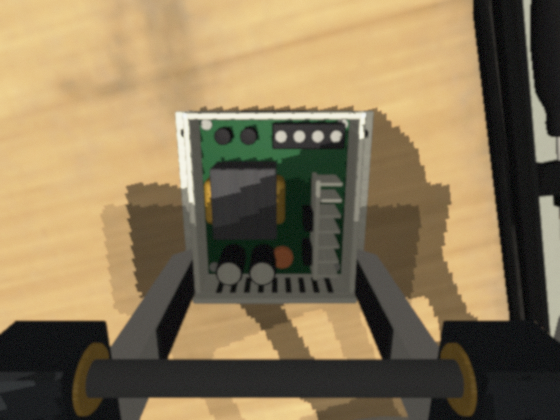

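View pics/top7.png

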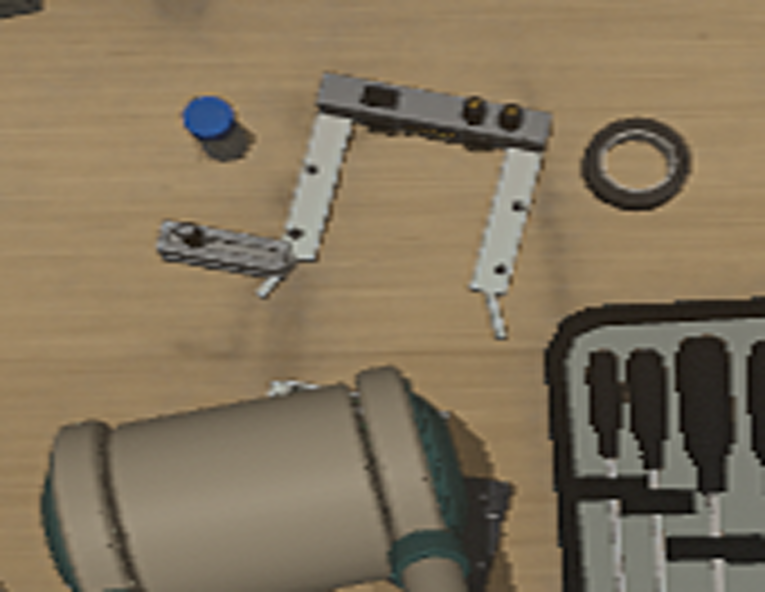

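```bash
python3 -m inch '[[0,0,-0.3,0,0,0,0],[0,0,-0.4,0,0,0,0],[0,0,-0.4,0,0,0,0],[0,0,-0.4,0,0,0,0],[0,0,0,0,0,0,0]]'
python3 - <<'E'
from h import *
import cv2
go(d2w(-.075,0,.012),YAW,-1)
m=optics.camera_model('wrist');np.save('w8.npy',m['world_to_cam'])
im=optics.read_camera('wrist'); cv2.imwrite('pics/w8.png',cv2.resize(im[0:320,130:430,::-1],None,fx=1.8,fy=1.8,interpolation=cv2.INTER_CUBIC))
E
```

```text
clock: 10.75
tcp_pos: [0.5026, 0.1533, 0.0114]
orientation: [0.084, -0.699, 0.086, 0.705]
ft_force: [-4.0, 0.6, 5.6]
width: 0.0799
tcp [0.5026 0.1533 0.0114] dock [-0.1725 -0.002   0.0114] jaw [-0.2384 -0.9712  0.0028] z [-0.9711  0.2385  0.0082] x [-0.0087 -0.0007 -1.    ]
shift units in current axes [-0.0471 -0.0705 -3.2498] | in goal axes [-0.0202 -0.068  -3.2501] | turn units [-0.0064  0.0686 -0.0232]
```

View pics/w8.png

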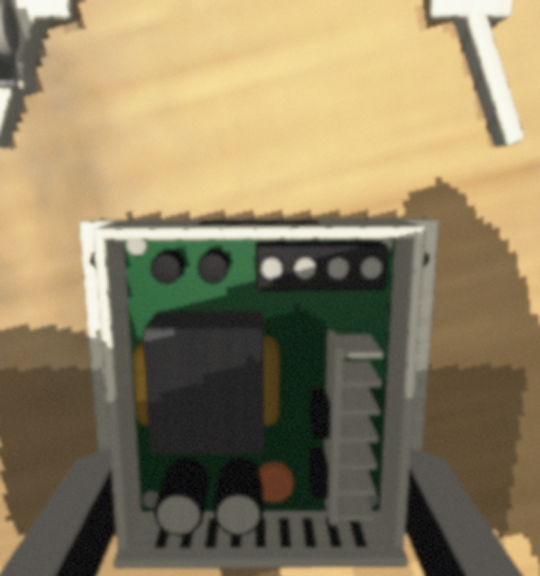

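```bash
python3 -m inch '[[0,-0.07,-0.3,0,0,0,0],[0,0,-0.4,0,0,0,0],[0,0,-0.4,0,0,0,0],[0,0,0,0,0,0,0]]' 8
python3 - <<'E'
from h import *
import cv2
go(d2w(-.075,0,.012),YAW,-1)
m=optics.camera_model('wrist');np.save('w8.npy',m['world_to_cam'])
im=optics.read_camera('wrist'); cv2.imwrite('pics/w9.png',cv2.resize(im[0:320,130:430,::-1],None,fx=1.8,fy=1.8,interpolation=cv2.INTER_CUBIC))
E
```

```text
clock: 11.2
tcp_pos: [0.5382, 0.1473, 0.0109]
orientation: [0.084, -0.701, 0.085, 0.703]
ft_force: [0.1, -0.6, -1.0]
width: 0.0801
tcp [0.5382 0.1473 0.0109] dock [-0.1365  0.0006  0.0109] jaw [-0.2379 -0.9713  0.0017] z [-0.9713  0.2379  0.0026] x [-0.0029 -0.001  -1.    ]
shift units in current axes [-0.0419  0.018  -2.0486] | in goal axes [-0.0367  0.0184 -2.0487] | turn units [-0.002   0.0213 -0.0141]
```

View pics/w9.png

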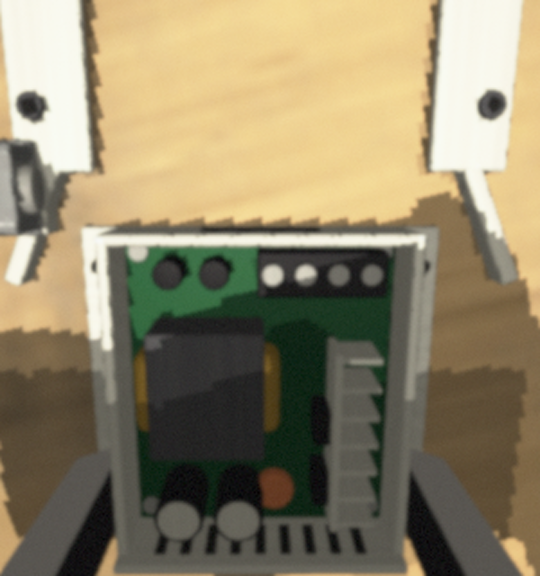

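```bash
python3 -m inch '[[0.02,0.02,-0.3,0,0,0,0],[0,0,-0.4,0,0,0,0],[0,0,-0.4,0,0,0,0],[0,0,0,0,0,0,0]]' 8
python3 - <<'E'
from h import *
import cv2
go(d2w(-.075,0,.012),YAW,-1)
im=optics.read_camera('wrist'); cv2.imwrite('pics/w10.png',cv2.resize(im[0:320,130:430,::-1],None,fx=1.8,fy=1.8,interpolation=cv2.INTER_CUBIC))
E
```

```text
clock: 11.65
tcp_pos: [0.573, 0.1389, 0.0109]
orientation: [-0.085, 0.703, -0.085, -0.701]
ft_force: [0.7, -0.6, -5.4]
width: 0.0801
tcp [0.573  0.1389 0.0109] dock [-0.1007  0.0006  0.0109] jaw [-0.2379 -0.9713 -0.    ] z [-0.9713  0.2379 -0.0024] x [ 0.0023 -0.0005 -1.    ]
shift units in current axes [-0.0352  0.0213 -0.856 ] | in goal axes [-0.0372  0.0215 -0.8559] | turn units [-0.0019 -0.0198  0.0004]
```

View pics/w10.png

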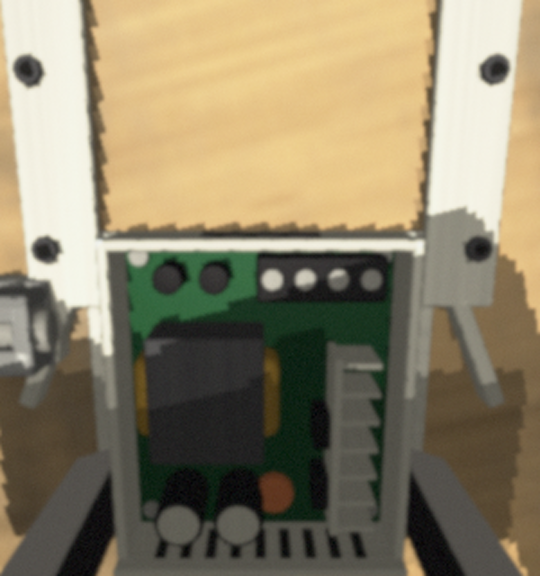

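```bash
python3 -m inch '[[0,0,0,0,0,0,-1],[0,0,0,0,0,0,-1],[-1,0,0,0,0,0,-1],[-1,0,0,0,0,0,-0.2],[0,0,0.6,0,0,0,0.2]]'; python3 -m inch '[[0,0,0.8,0,0,0,0.2],[0,0,0,0,0,0,0.2],[0.9,0,0,0,0,0,0.2],[0.9,0,0,0,0,0,0.2],[0,0,0,0,0,0,0.2]]'
python3 - <<'E'
from h import *
import cv2
go(d2w(-.053,0.0015,.016),YAW,-1)
im=optics.read_camera('wrist'); cv2.imwrite('pics/w11.png',im[:,:,::-1])
E
```

```text
clock: 12.2
tcp_pos: [0.5591, 0.144, 0.0761]
orientation: [-0.086, 0.706, -0.084, -0.698]
ft_force: [0.7, 1.2, -0.0]
width: 0.0814
clock: 12.7
tcp_pos: [0.5284, 0.1488, 0.0148]
orientation: [0.084, -0.7, 0.085, 0.704]
ft_force: [-0.0, -0.1, -0.1]
width: 0.0414
tcp [0.5284 0.1488 0.0148] dock [-0.1464 -0.0003  0.0148] jaw [-0.2376 -0.9713  0.0023] z [-0.9713  0.2377  0.0049] x [-0.0053 -0.0011 -1.    ]
shift units in current axes [-0.0553 -0.059  -3.1119] | in goal axes [-0.04   -0.0593 -3.1122] | turn units [ 0.0004  0.0405 -0.019 ]
```

View pics/w11.png

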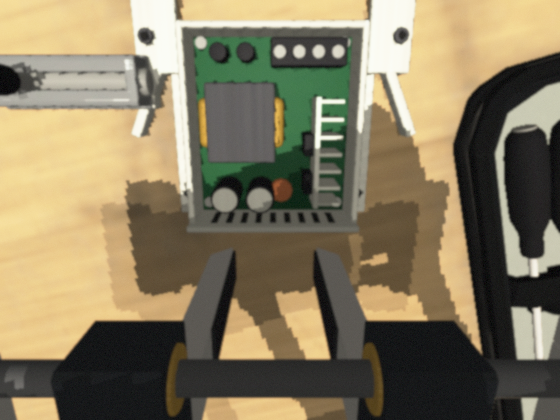

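```bash
python3 -m inch '[[0,0,-0.4,0,0,0,0.2],[0,0,-0.4,0,0,0,0.2],[0,0,-0.4,0,0,0,0.2],[0,0,-0.3,0,0,0,0.2],[0,0,0,0,0,0,0.2]]'; python3 -m inch '[[0,0,-0.3,0,0,0,0.2],[0,0,-0.3,0,0,0,0.2],[0,0,-0.3,0,0,0,0.2],[0,0,-0.2,0,0,0,0.2],[0,0,0,0,0,0,0.2]]'
python3 - <<'E'
from h import *
import cv2
go(d2w(-.053,0.0015,.016),YAW,-1)
im=optics.read_camera('wrist'); cv2.imwrite('pics/w12.png',im[:,:,::-1])
E
```

```text
clock: 13.25
tcp_pos: [0.5754, 0.1383, 0.0184]
orientation: [-0.085, 0.702, -0.085, -0.702]
ft_force: [-3.1, -0.5, 1.9]
width: 0.0373
clock: 13.75
tcp_pos: [0.6058, 0.1307, 0.0181]
orientation: [0.085, -0.702, 0.085, 0.702]
ft_force: [-3.8, 0.5, 3.4]
width: 0.0376
tcp [0.6058 0.1307 0.0181] dock [-0.0668  0.0006  0.0181] jaw [-0.2381 -0.9712  0.0001] z [-0.9712  0.2381  0.0013] x [-0.0013  0.0003 -1.    ]
shift units in current axes [ 0.069  -0.0309 -0.4607] | in goal axes [ 0.0696 -0.0307 -0.4606] | turn units [-0.0033  0.011  -0.0005]
```

View pics/w12.png

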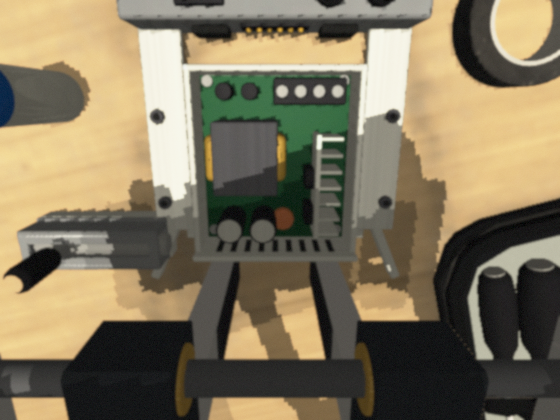

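```bash
python3 -m inch '[[0,0,-0.2,0,0,0,0.2],[0,0,-0.15,0,0,0,0.2],[0,0,0,0,0,0,0.2]]';for i in 1 2 3; do python3 -m inch '[[0,0,-0.1,0,0,0,0.2],[0,0,0,0,0,0,0.2]]'; done
```

```text
clock: 14.1
tcp_pos: [0.615, 0.1285, 0.018]
orientation: [0.085, -0.701, 0.085, 0.703]
ft_force: [-6.2, 1.7, 5.0]
width: 0.0379
clock: 14.3
tcp_pos: [0.617, 0.128, 0.018]
orientation: [0.085, -0.701, 0.085, 0.704]
ft_force: [-8.3, 2.0, 5.9]
width: 0.0376
clock: 14.5
tcp_pos: [0.6179, 0.1277, 0.018]
orientation: [0.085, -0.699, 0.085, 0.705]
ft_force: [-10.6, 2.6, 8.8]
width: 0.0374
clock: 14.7
tcp_pos: [0.6179, 0.1277, 0.018]
orientation: [0.085, -0.697, 0.085, 0.707]
ft_force: [-15.4, 5.1, 13.2]
width: 0.038
```

```bash
for i in 1 2 ; do python3 -m inch '[[0,0,-0.12,0,0,0,0.2],[0,0,0,0,0,0,0.2]]'; done
python3 - <<'E'
from h import *
import cv2
go(d2w(-.053,0.0015,.016),YAW,-1)
im=optics.read_camera('wrist'); cv2.imwrite('pics/w13.png',im[:,:,::-1])
E
```

```text
clock: 14.9
tcp_pos: [0.6179, 0.1277, 0.018]
orientation: [0.085, -0.695, 0.085, 0.709]
ft_force: [-21.8, 6.2, 18.5]
width: 0.0378
clock: 15.1
tcp_pos: [0.6178, 0.1277, 0.018]
orientation: [0.085, -0.692, 0.085, 0.712]
ft_force: [-27.8, 8.1, 21.9]
width: 0.0372
tcp [0.6178 0.1277 0.018 ] dock [-0.0544  0.0005  0.018 ] jaw [-0.2387 -0.9711  0.002 ] z [-0.9707  0.2387  0.0274] x [-0.0271  0.0046 -0.9996]
shift units in current axes [ 0.0667 -0.0341 -0.0497] | in goal axes [ 0.0681 -0.0339 -0.0479] | turn units [-0.0088  0.2281 -0.0166]
```

View pics/w13.png

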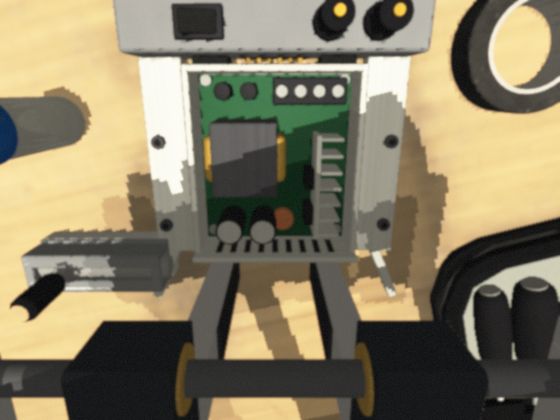

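```bash
python3 -m inch '[[0,0,0.6,0,0,0,0.2],[0,0,1,0,0,0,0.2],[0,0,0,0,0,0,0.2],[-1,0,0,0,0,0,0.2],[-1,0,0,0,0,0,-0.3]]'; python3 -m inch '[[-1,0,0,0,0,0,-0.3],[-1,0,0,0,0,0,-0.3],[0,0,0,0,0,0,-0.3]]'
python3 - <<'E'
from h import *
import cv2
go(d2w(-.0545,0.107,.043),YAW,-1)
m=optics.camera_model('wrist');np.save('w14.npy',m['world_to_cam'])
im=optics.read_camera('wrist'); cv2.imwrite('pics/w14.png',im[:,:,::-1])
E
```

```text
clock: 15.65
tcp_pos: [0.5871, 0.1355, 0.078]
orientation: [-0.084, 0.703, -0.085, -0.701]
ft_force: [0.2, -0.4, 1.0]
width: 0.0429
clock: 15.95
tcp_pos: [0.591, 0.1359, 0.1428]
orientation: [-0.086, 0.707, -0.084, -0.697]
ft_force: [-0.4, 0.0, 0.2]
width: 0.0603
tcp [0.591  0.1359 0.1428] dock [-0.0824  0.0021  0.1428] jaw [-0.2378 -0.9713 -0.0041] z [-0.9712  0.2378 -0.0133] x [ 0.0139  0.0008 -0.9999]
shift units in current axes [ 3.3526 -3.4844 -0.8854] | in goal axes [ 3.3262 -3.498  -0.9302] | turn units [-0.0011 -0.1108  0.0342]
```

View pics/w14.png

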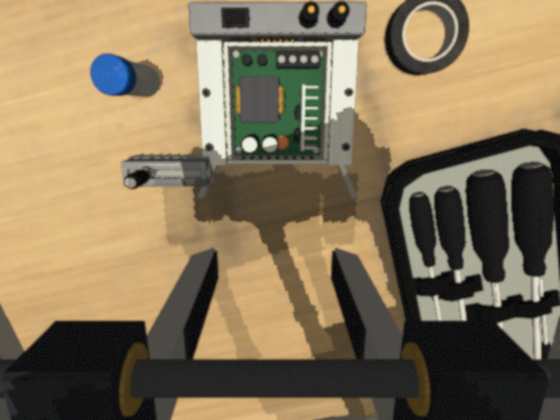

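```bash
python3 -m inch '[[0,-1,0,0,-0.1,0,-0.3],[0,-1,-0.3,0,0,0,-0.3],[0,-1,-0.3,0,0,0,-0.3],[0,-0.49,-0.33,0,0,0,-0.3],[0,0,0,0,0,0,-0.3]]'; python3 -m inch '[[1,0,0,0,0,0,-0.3],[0,0,0,0,0,0,-0.3]]'
python3 - <<'E'
from h import *
import cv2
go(d2w(-.0545,0.107,.043),YAW,-1)
im=optics.read_camera('wrist'); cv2.imwrite('pics/w15.png',im[:,:,::-1])
E
```

```text
clock: 16.5
tcp_pos: [0.6388, 0.2323, 0.1346]
orientation: [0.085, -0.698, 0.084, 0.706]
ft_force: [-0.9, -0.9, -0.3]
width: 0.0615
clock: 16.7
tcp_pos: [0.6334, 0.2293, 0.1023]
orientation: [0.084, -0.695, 0.086, 0.709]
ft_force: [-1.0, -0.2, -0.5]
width: 0.0615
tcp [0.6334 0.2293 0.1023] dock [-0.0634  0.1028  0.1023] jaw [-0.238  -0.9712  0.005 ] z [-0.971   0.2381  0.02  ] x [-0.0206 -0.0001 -0.9998]
shift units in current axes [ 1.9705 -0.1489 -0.3368] | in goal axes [ 1.9776 -0.1389 -0.2974] | turn units [-0.0033  0.1669 -0.0419]
```

View pics/w15.png

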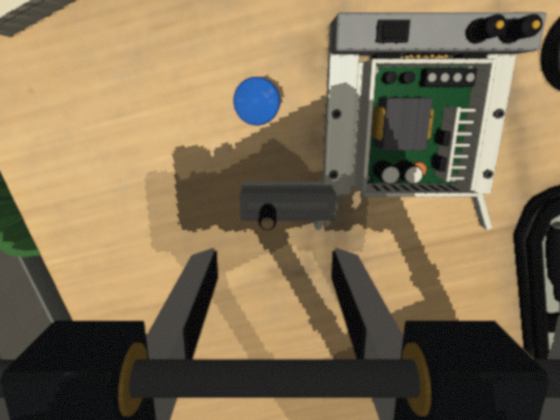

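```bash
python3 -m inch '[[0,-0.14,-0.3,0,0.15,0,-0.3],[0,0,0,0,0,0,-0.3],[1,0,0,0,0,0,-0.3],[0.9,0,0,0,0,0,-0.3],[0,0,0,0,0,0,-0.3]]'
python3 - <<'E'
from h import *
go(d2w(-.0545,0.107,.043),YAW,-1)
E
```

```text
clock: 17.25
tcp_pos: [0.6446, 0.2321, 0.0472]
orientation: [-0.084, 0.702, -0.086, -0.702]
ft_force: [-0.3, -0.5, -0.3]
width: 0.061
tcp [0.6446 0.2321 0.0472] dock [-0.0532  0.1082  0.0472] jaw [-0.2379 -0.9713  0.003 ] z [-0.9713  0.2379 -0.0007] x [ 0.     -0.0031 -1.    ]
shift units in current axes [0.1412 0.0395 0.0418] | in goal axes [0.1411 0.0399 0.0417] | turn units [-0.0013 -0.0061 -0.025 ]
```

```bash
python3 -m inch '[[0.1,0.03,0.02,0,0,0,-0.3],[0,0,0,0,0,0,1],[0,0,0,0,0,0,1],[0,0,0,0,0,0,1],[0,0,0,0,0,0,1]]' 20;python3 -m inch '[[0,0,0,0,0,0,1],[0,0,0,0,0,0,1],[0,0,0,0,0,0,1],[0,0,0,0,0,0,1]]'; python3 -m inch '[[0,0.3,0,0,0,0,1],[0,0.3,0,0,0,0,1],[0,0.3,0,0,0,0,1],[0,0.2,0,0,0,0,1],[0,0,0,0,0,0,1]]';python3 -m inch '[[0,0.06,0,0,0,0,1],[0,0,0,0,0,0,1]]';python3 -m inch '[[0,0.06,0,0,0,0,1],[0,0,0,0,0,0,1]]'
python3 - <<'E'
from h import *
go(d2w(-.0545,0.072,.043),YAW,-1)
E
```

```text
clock: 17.75
tcp_pos: [0.6467, 0.2322, 0.0478]
orientation: [-0.085, 0.705, -0.085, -0.699]
ft_force: [-0.1, 1.0, -0.5]
width: 0.0326
clock: 18.15
tcp_pos: [0.6458, 0.2309, 0.0469]
orientation: [-0.083, 0.704, -0.086, -0.7]
ft_force: [-0.8, -2.9, 1.6]
width: 0.0114
clock: 18.65
tcp_pos: [0.638, 0.1985, 0.0469]
orientation: [-0.084, 0.704, -0.086, -0.7]
ft_force: [-0.4, -1.5, 1.8]
width: 0.011
clock: 18.85
tcp_pos: [0.6379, 0.1981, 0.0469]
orientation: [-0.084, 0.704, -0.085, -0.7]
ft_force: [-0.3, -0.0, 0.9]
width: 0.0109
clock: 19.05
tcp_pos: [0.6376, 0.1968, 0.047]
orientation: [-0.084, 0.704, -0.085, -0.7]
ft_force: [-0.3, 0.6, 1.1]
width: 0.0113
tcp [0.6376 0.1968 0.047 ] dock [-0.0516  0.0723  0.047 ] jaw [-0.2376 -0.9714 -0.0003] z [-0.9713  0.2376 -0.0063] x [ 0.0062 -0.0012 -1.    ]
shift units in current axes [0.1316 0.0094 0.0959] | in goal axes [0.1322 0.0093 0.095 ] | turn units [ 0.0006 -0.0525  0.0024]
```

```bash
for i in 1 2 3 4; do python3 -m inch '[[0,0.06,0,0,0,0,1],[0,0,0,0,0,0,1]]' | grep -v ori; done
python3 - <<'E'
from h import *
go(d2w(-.0545,0.072,.043),YAW,-1)
E
```

```text
clock: 19.25
tcp_pos: [0.6376, 0.1967, 0.047]
ft_force: [1.5, 4.9, 0.4]
width: 0.0109
clock: 19.45
tcp_pos: [0.6376, 0.1966, 0.0471]
ft_force: [0.5, 8.6, -1.0]
width: 0.0108
clock: 19.65
tcp_pos: [0.6376, 0.1966, 0.0471]
ft_force: [2.2, 11.7, -2.3]
width: 0.0112
clock: 19.85
tcp_pos: [0.6376, 0.1965, 0.0472]
ft_force: [3.1, 15.1, -2.9]
width: 0.0112
tcp [0.6376 0.1965 0.0472] dock [-0.0516  0.072   0.0472] jaw [-0.2399 -0.9707 -0.0127] z [-0.9707  0.24   -0.0076] x [ 0.0104  0.0105 -0.9999]
shift units in current axes [0.1387 0.0021 0.097 ] | in goal axes [0.1394 0.0002 0.0959] | turn units [-0.0192 -0.0633  0.1054]
```

Shut end stop reached (travel 107→72 mm). Relax, open, rise and look.

```bash
python3 -m inch '[[0,-0.2,0,0,0,0,1],[0,0,0,0,0,0,-0.4],[0,0,0,0,0,0,-0.4],[0,0,0,0,0,0,-0.4],[-1,0,0,0,0,0,-0.4]]'|grep -v ori; python3 -m inch '[[-1,0,0,0,0,0,-0.4],[-1,0,0,0,0,0,-0.4],[-1,0,0,0,0,0,-0.4],[-1,0,0.5,0,0,0,-0.4],[0,0,1,0,0,0,-0.4]]'|grep -v ori; python3 -m inch '[[0,0,0,0,0,0,-0.4]]'|grep -v ori
python3 - <<'E'
from h import *
import cv2
m=optics.camera_model('wrist');np.save('w16.npy',m['world_to_cam'])
im=optics.read_camera('wrist'); cv2.imwrite('pics/w16.png',im[:,:,::-1])
im=optics.read_camera('scene'); cv2.imwrite('pics/s16.png',im[:,:,::-1])
cv2.imwrite('pics/s16c.png',cv2.resize(im[155:285,160:300,::-1],None,fx=4.5,fy=4.5,interpolation=cv2.INTER_CUBIC))
E
```

```text
clock: 20.35
tcp_pos: [0.6334, 0.1939, 0.0728]
ft_force: [-0.1, -0.9, 0.3]
width: 0.0397
clock: 20.85
tcp_pos: [0.5965, 0.2057, 0.2011]
ft_force: [-0.9, -0.9, 0.2]
width: 0.0657
clock: 20.95
tcp_pos: [0.5897, 0.2064, 0.1981]
ft_force: [0.1, 0.4, -0.5]
width: 0.0656
```

View pics/w16.png

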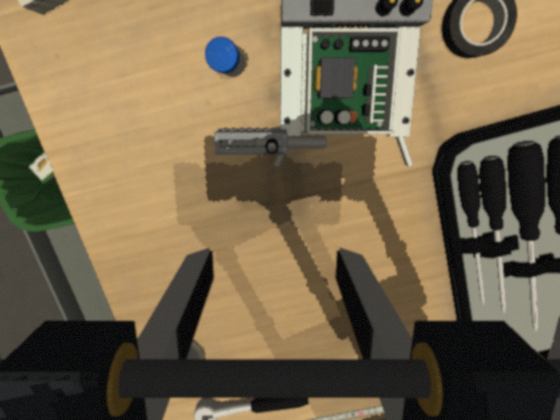

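View pics/s16c.png

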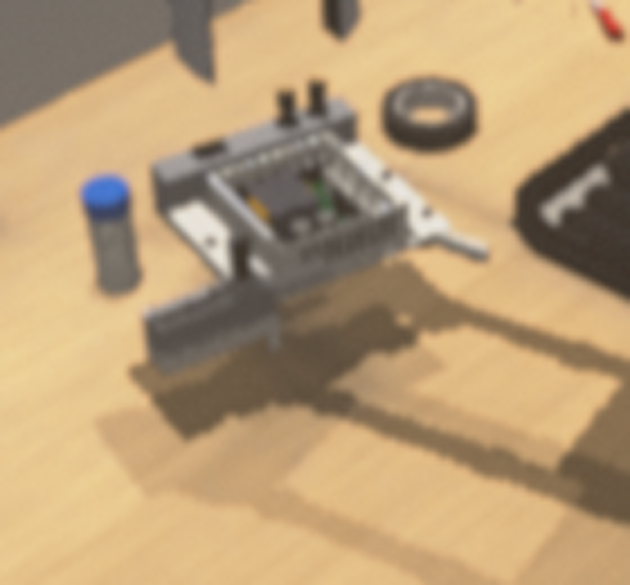

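Run:
```python
import cv2
im=cv2.imread('pics/w16.png');cv2.imwrite('pics/w16c.png',cv2.resize(im[0:170,200:430],None,fx=3.4,fy=3.4,interpolation=cv2.INTER_CUBIC))
```

```text
(no output)
```

View pics/w16c.png

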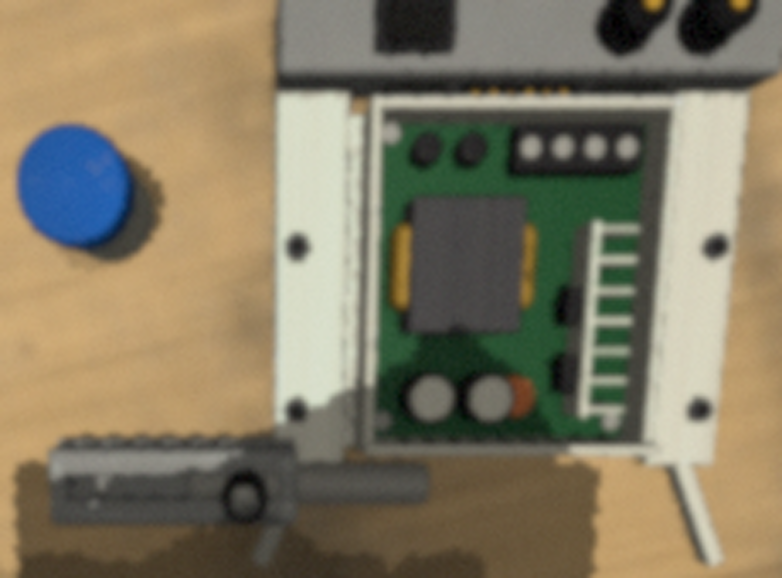

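View pics/s16.png

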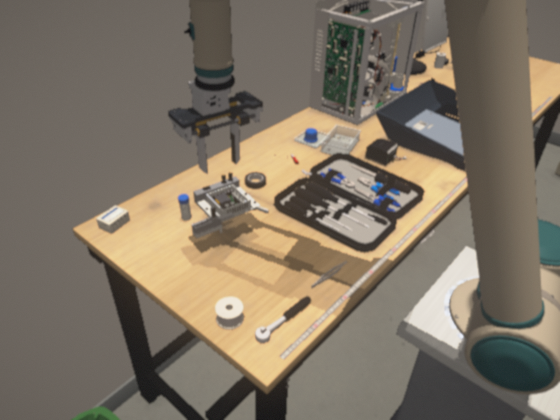

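Run:
```python
from h import *
M={'K':optics.camera_model('wrist')['K'],'world_to_cam':np.load('w16.npy')}
f=lambda x,y:(200+x/3.4,y/3.4)
for n,p,z in [('rear top',(500,455),.036),('front top L',(375,97),.030),('front top R',(670,97),.030),('knob top',(243,497),.064),('tip',(428,481),.0205),('RrailEndInner',(648,460),.011),('rear L top',(370,455),.036),('rear R top',(640,455),.036)]:
    print(n,w2d(ray(M,f(*p),z)))
print(env.state()['ft_force'])
```

```text
rear top [-0.0466  0.0039  0.036 ]
front top L [0.0427 0.0399 0.03  ]
front top R [ 0.0428 -0.0354  0.03  ]
knob top [-0.0547  0.0735  0.064 ]
tip [-0.0551  0.021   0.0205]
RrailEndInner [-0.05   -0.0442  0.011 ]
rear L top [-0.0466  0.0392  0.036 ]
rear R top [-0.0465 -0.0341  0.036 ]
[ 1.2279 -0.5147 -0.6263]
```

```bash
python3 -c "
from station import env
print(env.job_done())"
```

```text
the job is handed in; nothing more can be done
None
```

The module is docked and bolted in, and I handed the job in at about 21 s. I drew the bolt to its end stop by the knob, gripped the module lightly by its side walls and slid it into the lane. With the flanges under the rails, I pushed the rear wall until it stopped, then slid the bolt shut and moved clear.

**Last checks:**
- **Home:** The module stopped moving while the push rose to about 28 N. The wrist picture shows it square in the dock. The measured gap from rear wall to bolt rod is about 2.5 mm against a nominal 3 mm.
- **Bolt:** It is against its shut stop at 15 N. The knob stopped at dock y = 72 mm, and the rod tip measures about y = 21 mm.
- **Bystanders:** By eye, none of those I could see (vial, spool, tape, ratchet, tweezers) had moved in the final scene picture. I did not measure them, and I never located the test-lead clip.

**Disagreements:**
- **Position:** Read directly against my dock frame, the module is about 1.5–2 mm short of home. The bolt reads about 1 mm off the same way and calibration is good to about 2 mm, so I put this down to frame error.
- **Vertical force:** During one gripped slide, as the flanges went under the lips, the wrist showed about 5 N down on the tool. That is roughly the module's weight. The tool height did not rise, and I let go straight away and finished by pushing only, but I can't rule out that it was briefly unloaded.

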